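# Shim the bottle labeller level with a wedge

## Task

The bottle labeller straddles the joint between two benches, and because the left bench stands a little higher it leans down to the right, so bottles creep along its rollers. Push the broad orange plastic wedge across the bench and, thin end first, squarely under the middle of the labeller's low right-hand foot rail until the machine sits level, and leave the wedge there carrying it. Press the wedge in steadily without ramming it, keep the hand off the labeller, do not shove the labeller out of its place, and leave everything else on the benches alone.

Things in the scene. Friction and masses are not known exactly. Their poses are not given: they have to be found in the camera images.
- labeller: Benchtop bottle labeller, 2.8 kg +-20 %, leaning 2.4 to 3.7 degrees about its x axis, -y side down. Level = z axis vertical. Origin: middle of the plane under its four feet. y: along its rollers to the high (left) side, x: along its side plates, away from the robot. Feet: rubber, 24 mm across, 8 mm high, at x +-115, y +-95 mm; high ones on the left bench, low ones on the main one. Top: 280 mm.
- low_rail (a point): Middle of the outer lower edge of the low (right) foot rail, at (0, -115, 8) mm in the labeller's frame: the wedge goes in under this edge. The dark rail is 280 mm long along x, 5 mm thick, and sticks out 23 mm from the side plate. Its edge starts about 7 mm above the main bench (z = 0); level, it is 8 mm plus the step between the benches (8 to 12 mm) above it.
- high_rail (a point): On the underside of the high (left) foot rail, midway between the two high feet, at (0, 95, 8) mm in the labeller's frame. The machine turns about these feet as the low rail is raised.
- wedge: Orange hard-plastic wedge lying flat on the main bench: 150 mm long, 105 mm wide, tapering from 27 mm at the heel to 3 mm at the thin end (slope 0.16), 220 g, slippery (friction about 0.35) but it stays put under load. Origin: centre of its underside; x to the thin end (at +75 mm), heel face at -75 mm, z up. It meets the rail about 25 mm in; level comes at 75 to 115 mm in, pushing with 4 to 10 N.
- wedge_tip (a point): Middle of the thin end of the wedge, 1.5 mm above its underside.
- wedge_heel (a point): Middle of the wedge's upright heel face, 105 mm wide and 27 mm high, 13.5 mm above its underside: the face to push on. The two long sides are upright too, as high as the wedge is there.
- bottle_a: Full amber whisky bottle, 76 mm across, 278 mm high, standing on the main bench. Origin: centre of its underside. Leave alone.
- bottle_b: A like bottle standing on the left bench. Origin: centre of its underside. Leave alone.
- wrench: Steel wrench 170 mm long lying on the main bench. Origin: its middle, on the bench. Leave alone.
- label_roll: White roll of labels 110 mm across, 70 mm high, lying flat on the left bench. Origin: centre of its underside. Leave alone.
- stopper: Single bottle stopper, 29 mm across, 38 mm high, standing on its black cap. Origin: centre of its underside. Leave alone.
- low_plate (a point): On the outer face of the low (right) side plate, at (0, -92, 95) mm in the labeller's frame. The plate is 280 mm long and upright, its top 125 mm above the feet; a black knob at x -5, z 130 mm stands out to y -104 mm. Below z 65 mm it is open between its two legs (x beyond +-90 mm), and the space under the machine is free as far as the left bench's edge, at about y 20 to 50 mm.
- vial (a point): Top of the green spirit vial that lies along the labeller's y on the dark grey drive box (left side), at (0, 129, 148) mm in the labeller's frame. Its pale bubble (13 mm) sits between the two black marks (15 mm apart) when the machine is level, and 4 to 7 mm nearer the high side at the start.
Mind the look-alikes: they are no part of the job. Of the things that look like the wedge, the largest one is meant.

How it is judged:
On the way:
1. the wedge's thin end is under the low foot rail (y of wedge_tip in the frame of labeller above -0.105 m and z of wedge_tip in the frame of labeller below 0.012 m and x of wedge_tip in the frame of labeller between -0.09 and 0.09 m and angle between labeller's own z axis and vertical above 0.02 rad).
At the end, for the whole second after the job is handed in: Labeller level within 0.5 degrees, its high feet within 15 mm of their start; wedge flat, thin end in under the low rail by 45 mm or more, within 35 mm of the rail's middle, square within 11 degrees and carrying over 3 N; all at rest (angle between labeller's own z axis and vertical below 0.009 rad and distance of high_rail from where it was at the start of the episode below 0.015 m and contact force between wedge and labeller above 3 N and y of wedge_tip in the frame of labeller above -0.07 m and x of wedge in the frame of labeller between -0.035 and 0.035 m and angle between the x axis of wedge and the y axis of labeller, either way round below 0.2 rad and angle between wedge's own z axis and vertical below 0.05 rad and linear speed of each of wedge, labeller below 0.01 m/s and angular speed of labeller below 0.03 rad/s); the robot touches nothing.
It fails at once if the labeller is shoved more than 25 mm (distance of high_rail from where it was at the start of the episode above 0.025 m).
It fails at once if the robot presses on the labeller itself (over 4 N) (contact force between any of the fingers, the arm and labeller above 4 N).
It fails at once if the wedge is rammed: more than 30 N between wedge and labeller (contact force between wedge and labeller above 30 N).
It fails at once if something else on the benches is moved by more than 30 mm (distance of any of bottle_a, bottle_b, wrench, label_roll, stopper from where it was at the start of the episode above 0.03 m).
It also fails if it takes over 72 s, if anything falls off the work surface, if the arm or the gripper's body presses on something with over 40 N, if the wrist force passes 120 N, or if a joint passes its speed limit or range.

## Robot

A 6-joint arm with a two-finger parallel gripper is mounted at the origin on the work surface. World frame = base frame: x ahead of the robot, y to its left, z up, the work surface at z = 0. Lengths are in m, angles in rad, forces in N, time in s.
With the tool pointing down it reaches from about 0.375 to 0.9 m from the base axis. Payload 3.1 kg.
Tool frame: the origin (TCP) lies on the centre line of the jaws, within the pads' length; the fingertips stand 8 mm ahead of it and the grasp point (between the pads) lies 11 mm behind it; z points along the fingers, y is the line along which they close (so a half turn about z gives the same grasp; the last joint's range is limited). The gripper opens to 85 mm and grips with 20 to 120 N. Pads are 22 mm wide; open, the fingers measure 114 mm over their backs; the gripper's body (76 mm by 85 mm) begins 54 mm behind the grasp point. The pads swing forward as they close: fully open they stand 13 mm farther back than shut.
Start: joints at [-1.383, 0.527, 1.433, -0, 1.181, -0.178], TCP at [0.224, -0.584, 0.239] pointing down, gripper open.
Joint ranges: [-3.08, 3.08], [-0.75, 2.2], [0.22, 2.44], [-1.43, 4.57], [0, 2.65], [-2.85, 2.85]. Speed limits (rad/s): [2.79, 2.79, 3.14, 3.14, 3.14, 3.14].

## Interface

Orientations are given as a unit quaternion [x, y, z, w].
In Python, from station import * gives the robot as it stands.
- The arm moves only by the tool play_rows, never from a script. Its argument "rows" is a list of rows, each a list of 3 entries, a list of its own where there are three numbers: the turn, a rotation vector about the tool's x, y, z in degrees, then the shift along the tool's x, y, z in mm, then the closure, from 0 (fully open) to 1 (shut). In form: [[[ax, ay, az], [dx, dy, dz], jaw], ...]. A call has 1 to 12 rows; each row shifts and turns the commanded pose from where the row before left it, along the tool's axes as they then stand; what a row does not reach is not made up. A row lasts 1/12 s, in which the tool goes at most 41.7 mm and 7.16 degrees, less where a joint would pass 70% of its speed; a pose out of reach is approached as far as the arm can. A call with a gripper value outside its range is refused whole. The fingers move at their own pace and stop on an object; "grip_force" is the grip in N (left out, the last holds). Time passes only in rows, so rows that do not move let the fingers close. It gives the time, the measured TCP pose, the force, the opening and the grip force at its end, in the units of the state.
- sense(): the state, without advancing time (a new reading comes with each control period).
- snapshot(name): name is "scene" or "side" or "wrist"; returns (picture, depth): 400x640x3 uint8, red, green, blue; 400x640 float32, m along the optical axis (not along the pixel's ray), 0 where there is no reading.
- get_calibration(name): a dict with "vfov" (degrees; the focal length in pixels is half the picture's height over the tangent of half this angle, whatever the lens; pixels are square), "cx", "cy" (the principal point, pixels), "xyz" and "attitude" of the camera in the world. Camera axes: x right, y down, z forward; pixel columns grow to the right and rows downward; lengths in m; the calibration is good to about 2 mm. A picture is of the moment at which its call begins: read the wrist's pose just before it. get_calibration takes no time and is no camera call; for the wrist camera it gives the pose at the moment of the call.
- sign_off(): hands the job in; it is judged then, once.
The state is a dict: "t": time; "q": joint angles; "qd": joint speeds; "tau": joint torques, N m; "tcp_pos": TCP position; "tool_rot": TCP orientation; "force": force on the tool from outside, world axes, zero at the start; "ft_torque": the same for the moment, N m; "finger_gap": opening from 0.0 (shut) to 1.0 (fully open); "gripper_force": force on a finger pad.
Only numpy, scipy, OpenCV 4.12 (cv2) and the standard library are available. Lean on these libraries where they do the work, as an engineer would, in place of code of your own. Each camera call takes 0.05 s, during which the arm holds its last target. There are 200 camera calls.

## Working session

There is one attempt and no reset: what is moved stays moved. The work goes in short steps, Python scripts to look and compute and a tool call to move; the robot and the scene stay as the last step left them, time stands still between calls to the robot, and variables do not carry over. Pictures are saved under pics/ and viewed, at most 10 in all, crops included, and the job is handed in when it is done.

Besides the shell and the picture viewer there is one more tool, called in YAML: its name, and indented under it one key for each argument. play_rows: Moves the arm, as the interface text tells. Its arguments: {"type":"object","properties":{"rows":{"type":"array","items":{"type":"array"}},"grip_force":{"type":"number"}},"required":["rows"]}

```bash
mkdir -p pics; cat > h.py <<'E'
from station import *
import numpy as np, cv2, pickle
from scipy.spatial.transform import Rotation as R
def cam(name):
    c=get_calibration(name); a=np.array(c["attitude"],float)
    Rm=a if a.shape==(3,3) else R.from_quat(a).as_matrix()
    return dict(f=200/np.tan(np.radians(c["vfov"])/2),cx=c["cx"],cy=c["cy"],R=Rm,p=np.array(c["xyz"]))
def cloud(c,d):
    v,u=np.mgrid[0:400,0:640]
    P=np.stack([(u-c["cx"])/c["f"]*d,(v-c["cy"])/c["f"]*d,d],-1)
    return P@c["R"].T+c["p"]
def shot(name,fn):
    c=cam(name); im,d=snapshot(name)
    cv2.imwrite(f"pics/{fn}.png",im[:,:,::-1]); pickle.dump((c,im,d),open(f"pics/{fn}.pkl","wb"))
    return c,im,d
E
python3 - <<'E'
from h import *
print(get_calibration("scene"),get_calibration("side"))
for n in("scene","side","wrist"): shot(n,n+"0")
print(sense())
a=cv2.imread("pics/scene0.png");b=cv2.imread("pics/side0.png")
E
```

```text
{'vfov': 44.93806813791801, 'cx': 317.06112507199873, 'cy': 192.93698945837357, 'xyz': array([ 1.43687131, -0.06574726,  1.13025282]), 'attitude': array([ 0.67153325,  0.639809  , -0.2512626 , -0.2766851 ])} {'vfov': 43.08034953636722, 'cx': 317.82045748528094, 'cy': 204.1454149232484, 'xyz': array([-0.29661864,  0.7447596 ,  1.20519378]), 'attitude': array([-0.36927229,  0.84701676, -0.35499425,  0.14205517])}
{'t': 0.15, 'q': array([-1.38347568e+00,  5.28246511e-01,  1.43360461e+00, -2.21730794e-05,
        1.18141812e+00, -1.78495259e-01]), 'qd': array([ 0.00051169, -0.00372269, -0.00458701,  0.00057303, -0.00041797,
       -0.00078799]), 'tau': array([ 1.40779739e-03, -4.42743945e+01, -1.78276616e+01, -2.79253582e-04,
        5.61762092e-03,  2.58151942e-06]), 'tcp_pos': array([ 0.22349239, -0.58309829,  0.23856325]), 'tool_rot': array([ 9.83317811e-01,  1.81893867e-01, -1.39521520e-05, -8.38240587e-04]), 'force': array([0.10307652, 0.26924776, 0.63097633]), 'ft_torque': array([ 0.01856625,  0.03211916, -0.01060318]), 'gripper_force': 0.0, 'finger_gap': 0.9984736362680683}
```

View pics/scene0.png

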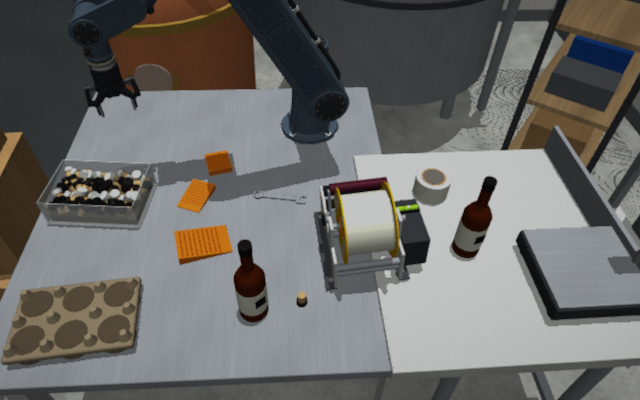

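View pics/side0.png

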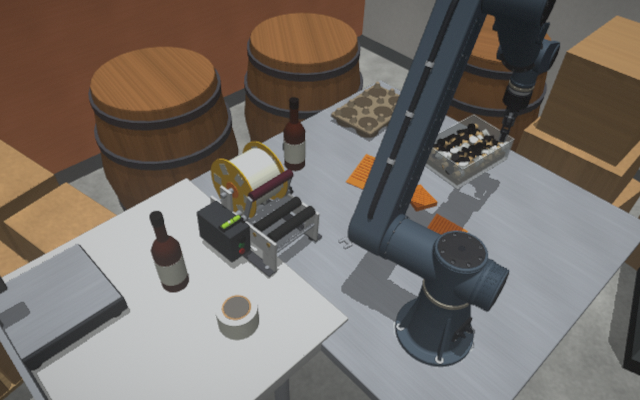

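The scene view shows three orange look-alikes: (203,244) large, (197,195) medium and (219,162) small. The labeller is at about (370,230), with its low rail on the image's left edge near x≈322; bottle_a is at (252,290), the stopper at (302,299) and the wrench at (280,197). By the description I choose (203,244), and I'll measure it and check it in a crop.

```bash
python3 - <<'E'
from h import *
for n in("scene0","side0"):
    c,im,d=pickle.load(open(f"pics/{n}.pkl","rb")); P=cloud(c,d)
    r,g,b=[im[:,:,i].astype(int) for i in range(3)]
    m=((r>150)&(g>50)&(g<150)&(b<60)&(d>0)&(P[...,2]>-.02)&(P[...,2]<.06)&(abs(P[...,1])<.75)&(P[...,0]>-.1)&(P[...,0]<1)).astype(np.uint8)
    m=cv2.morphologyEx(m,cv2.MORPH_CLOSE,np.ones((5,5)))
    k,l,s,ce=cv2.connectedComponentsWithStats(m)
    for i in range(1,k):
        if s[i,4]<150: continue
        Q=P[l==i]; Q=Q[(Q[:,2]>0)&(Q[:,2]<.05)]
        (x,y),(w,h),a=cv2.minAreaRect((Q[:,:2]*1000).astype(np.float32))
        A=np.c_[Q[:,:2],np.ones(len(Q))]; pl=np.linalg.lstsq(A,Q[:,2],rcond=None)[0]
        print(n,ce[i].round(),s[i,4],"rect",x,y,w,h,a,"slope",pl[:2],np.hypot(*pl[:2]),"dir",np.degrees(np.arctan2(-pl[1],-pl[0])),"z",np.percentile(Q[:,2],[2,98]))
        print(cv2.boxPoints(((x,y),(w,h),a)).round().tolist())
    # bench height
    for uv in ((300,350),(100,240)) if n=="scene0" else ((420,250),): print("bench",P[uv[1],uv[0]])
c,im,d=pickle.load(open("pics/scene0.pkl","rb")); P=cloud(c,d)
for nm,(u,v) in dict(stop=(302,297),wr1=(257,196),wr2=(300,200),botA=(252,312),left=(480,330),vial=(409,208)).items(): print(nm,P[v,u].round(4))
cr=lambda a,b,c_,e,k: cv2.resize(im[b:e,a:c_,::-1],None,fx=k,fy=k,interpolation=cv2.INTER_CUBIC)
A=cr(170,140,290,340,3);B=cr(295,170,440,290,3)
W=np.zeros((600,800,3),np.uint8);W[:600,:360]=A;W[:360,360:795]=B
c2,im2,_=pickle.load(open("pics/wrist0.pkl","rb"));W[365:365+230,360:360+368]=cv2.resize(im2[:,:,::-1],(368,230))
cv2.imwrite("pics/crop1.png",W)
E
```

```text
scene0 [195. 196.] 641 rect 354.552490234375 -375.17974853515625 79.25784301757812 112.36416625976562 69.98566436767578 slope [-0.14084272  0.06568319] 0.15540576526923208 dir -25.002389554831236 z [0.0009105  0.02182869]
[[288.0, -393.0], [394.0, -432.0], [421.0, -357.0], [315.0, -319.0]]
scene0 [202. 242.] 1421 rect 547.3901977539062 -331.0081481933594 106.75320434570312 146.86767578125 14.41468620300293 slope [ 0.04459319 -0.15229777] 0.15869204270915588 dir 106.32016965314799 z [0.00287786 0.02788373]
[[477.0, -273.0], [514.0, -415.0], [617.0, -389.0], [581.0, -247.0]]
bench [ 8.88112796e-01 -5.89266682e-02  1.42710255e-04]
bench [ 0.51992022 -0.63451936  0.00125751]
side0 [362. 172.] 436 rect 569.9183959960938 -325.6706237792969 58.358516693115234 157.12698364257812 24.474008560180664 slope [ 0.02554786 -0.14366681] 0.14592067845657483 dir 100.08334204170305 z [0.00080811 0.02593889]
[[511.0, -266.0], [576.0, -409.0], [629.0, -385.0], [564.0, -242.0]]
side0 [422. 196.] 278 rect 350.4801025390625 -377.13861083984375 77.03459930419922 107.6885986328125 68.78743743896484 slope [-0.13998444  0.08469489] 0.16361194305869742 dir -31.17522693191589 z [0.00142756 0.02080182]
[[286.0, -394.0], [387.0, -433.0], [415.0, -361.0], [314.0, -322.0]]
bench [0.07060084 0.04937102 0.31596516]
stop [ 0.7602 -0.0495  0.0361]
wr1 [ 0.3688 -0.1798  0.0109]
wr2 [ 0.3846 -0.0435  0.0034]
botA [ 0.8075 -0.1758  0.0521]
left [0.8604 0.3996 0.0096]
vial [0.5678 0.2496 0.155 ]
```

View pics/crop1.png

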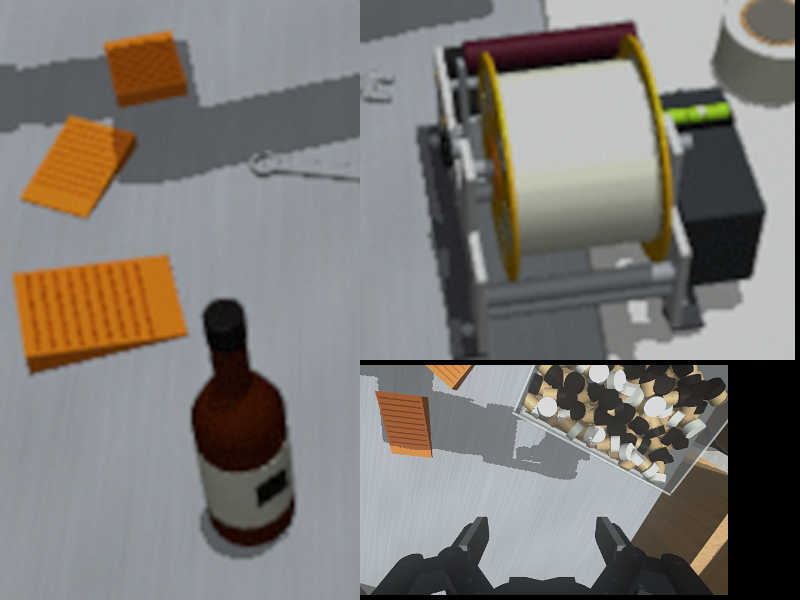

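The crop shows the ribbed wedge at (203,244), larger than the two others. Its thin, smooth end points right at the labeller, and the dark low rail runs from about px (318,212) to (330,286). Next I'll measure the labeller's pose.

```bash
python3 - <<'E'
from h import *
c,im,d=pickle.load(open("pics/scene0.pkl","rb")); P=cloud(c,d); X,Y,Z=P[...,0],P[...,1],P[...,2]
v,u=np.mgrid[0:400,0:640]
roi=(d>0)&(u>300)&(u<350)&(v>180)&(v<300)
m=roi&(Z>.0045)&(Z<.02)&(im.max(2)<90)
print("rail",m.sum())
for vv in range(196,298,6):
    s=m[vv]; 
    if s.sum(): i=np.where(s)[0]; print(vv,i.min(),i.max(),P[vv,i.min()].round(4),P[vv,i.max()].round(4),im[vv,i.min()])
# labeller body above
b=(d>0)&(Z>.06)&(Z<.135)&(X>.35)&(X<.8)&(Y>-.1)&(Y<.17)&(u>300)&(u<430)
Q=P[b]; print("body",len(Q),np.percentile(Q,[0.5,99.5],axis=0).round(3))
for x0 in np.arange(.4,.72,.02):
    s=Q[abs(Q[:,0]-x0)<.01]
    if len(s): print(round(x0,2),np.percentile(s[:,1],[1,3]).round(4),len(s))
# side view low-plate / vial
for n in("scene0","side0"):
    c,im,d=pickle.load(open(f"pics/{n}.pkl","rb")); P=cloud(c,d)
    r,g,bb=[im[:,:,i].astype(int) for i in range(3)]
    m=(g>150)&(r<200)&(bb<90)&(d>0)&(P[...,2]>.1)&(P[...,2]<.2)&(g>r+20)
    Q=P[m]; print(n,"vial",m.sum(),Q.mean(0),np.linalg.svd(Q-Q.mean(0))[2][0] if len(Q)>5 else 0)
    p=(d>0)&(P[...,2]>.2)&(P[...,2]<.3)&(P[...,0]>.4)&(P[...,0]<.75)&(abs(P[...,1]-.1)<.2)&(r>140)&(abs(r-bb)<50)
    print("roll pts",p.sum(),P[p].mean(0) if p.any() else 0)
E
```

```text
rail 687
214 315 321 [0.4535 0.0007 0.0122] [0.4561 0.019  0.0142] [63 64 69]
220 316 321 [0.4786 0.0024 0.0129] [0.4773 0.0178 0.0107] [65 65 71]
226 316 325 [0.4972 0.0015 0.0068] [0.5055 0.028  0.0154] [72 73 77]
232 317 326 [0.5231 0.0031 0.0098] [0.5282 0.0295 0.0147] [68 69 74]
238 318 327 [0.5463 0.0047 0.0101] [0.5503 0.031  0.0138] [67 69 73]
244 319 339 [0.5712 0.0062 0.0134] [0.5686 0.0651 0.0069] [48 51 54]
250 320 329 [0.5898 0.0081 0.0091] [0.5974 0.0333 0.0177] [49 52 54]
256 321 330 [0.612  0.0096 0.0102] [0.6151 0.0351 0.0129] [70 72 76]
262 322 331 [0.6382 0.0107 0.0174] [0.638  0.0361 0.0156] [67 70 74]
268 323 331 [0.6549 0.0125 0.012 ] [0.6532 0.0352 0.0083] [60 62 65]
274 324 332 [0.6767 0.0139 0.0145] [0.6763 0.0361 0.0126] [63 64 69]
280 325 333 [0.6943 0.0155 0.0115] [0.6967 0.0372 0.0137] [71 72 78]
286 326 334 [0.7142 0.0169 0.0124] [0.7161 0.0384 0.0139] [70 72 76]
body 1124 [[0.446 0.014 0.06 ]
 [0.723 0.169 0.135]]
0.44 [0.014 0.014] 12
0.46 [0.0145 0.0159] 39
0.48 [0.0156 0.0158] 97
0.5 [0.0174 0.018 ] 19
0.52 [0.0182 0.0182] 23
0.54 [0.0202 0.0204] 43
0.56 [0.0225 0.0238] 38
0.58 [0.0119 0.012 ] 48
0.6 [0.0143 0.0158] 29
0.62 [0.0259 0.0261] 52
0.64 [0.0271 0.0271] 24
0.66 [0.0295 0.0296] 31
0.68 [0.0309 0.0311] 42
0.7 [0.0328 0.0345] 404
scene0 vial 56 [0.56784253 0.24551749 0.16069844] [ 0.0400106  -0.99706809 -0.06522563]
roll pts 2316 [0.66934375 0.11645404 0.2483212 ]
side0 vial 52 [0.56306565 0.23773164 0.15886087] [-0.08623331  0.99383849  0.06963381]
roll pts 1200 [0.61301062 0.10281653 0.24853809]
```

```bash
cat >> h.py <<'E'
def togo(p,yaw=None,tilt=0):
    """rotvec (deg, tool) and then shift (mm, in tool axes after the turn); yaw = world angle of tool x (deg), tilt about tool y"""
    s=sense(); R0=R.from_quat(s["tool_rot"])
    R1=R0 if yaw is None else R.from_euler("z",yaw,degrees=True)*R.from_euler("x",180,degrees=True)*R.from_euler("y",tilt,degrees=True)
    print("t %.2f"%s["t"],"tcp",s["tcp_pos"].round(4),"F",s["force"].round(1),"turn",(R0.inv()*R1).as_rotvec(degrees=True).round(1),"shift",(R1.inv().apply(np.array(p)-s["tcp_pos"])*1000).round(1))
E
python3 - <<'E'
from h import *
togo([.455,-.337,.12],3.9)
c,im,d=pickle.load(open("pics/scene0.pkl","rb")); P=cloud(c,d)
t=np.array([.224,-.584]); yt=np.array([.358,-.934]); xt=np.array([.934,.358])
m=(d>0)&(P[...,2]>.2)&(P[...,2]<.3)&(np.hypot(P[...,0]-t[0],P[...,1]-t[1])<.1)
Q=P[m]; a=(Q[:,:2]-t)@yt; b=(Q[:,:2]-t)@xt
for s in(-1,1):
    k=(a*s>.03)&(a*s<.08); z=Q[k,2]; print(s,k.sum(),np.percentile(z,[1,3,10]).round(4)); kk=k&(Q[:,2]<.26); print(np.percentile(a[kk],[3,97]),np.percentile(b[kk],[3,97]))
E
```

```text
t 0.15 tcp [ 0.2235 -0.5831  0.2386] F [0.1 0.3 0.6] turn [-0.1 -0.  17.1] shift [ 247.7 -229.8  118.6]
-1 110 [0.2459 0.25   0.2564]
[-0.06012649 -0.0483763 ] [0.00313993 0.01483387]
1 129 [0.2448 0.2494 0.2568]
[0.03804503 0.05061573] [-0.00190453  0.01394455]
```

play_rows:
  rows:
    - [[0, 0, 5.7], [0, 0, 0], 0]
    - [[0, 0, 5.7], [0, 0, 0], 0]
    - [[0, 0, 5.7], [0, 0, 0], 0]
    - [[0, 0, 0], [27.5, -25.5, 0], 0]
    - [[0, 0, 0], [27.5, -25.5, 0], 0]
    - [[0, 0, 0], [27.5, -25.5, 0], 0]
    - [[0, 0, 0], [27.5, -25.5, 10], 0]
    - [[0, 0, 0], [27.5, -25.5, 20], 0]
    - [[0, 0, 0], [27.5, -25.5, 20], 0]
    - [[0, 0, 0], [27.5, -25.5, 20], 0]
    - [[0, 0, 0], [27.5, -25.5, 20], 0]
    - [[0, 0, 0], [27.5, -25.5, 20], 0]

```text
t: 1.15
tcp_pos: [0.4534, -0.3392, 0.1304]
tool_rot: [0.999, 0.034, -0.0, 0.0]
force: [0.2, 0.2, 0.3]
finger_gap: 0.999
gripper_force: 0.0
```

```bash
python3 - <<'E'
from h import *
togo([.455,-.337,.0],3.9)
shot("wrist","wrist1")
E
```

```text
t 1.15 tcp [ 0.4534 -0.3392  0.1304] F [0.2 0.2 0.3] turn [ 0.   0.  -0.1] shift [  1.7  -2.1 130.4]
```

View pics/wrist1.png

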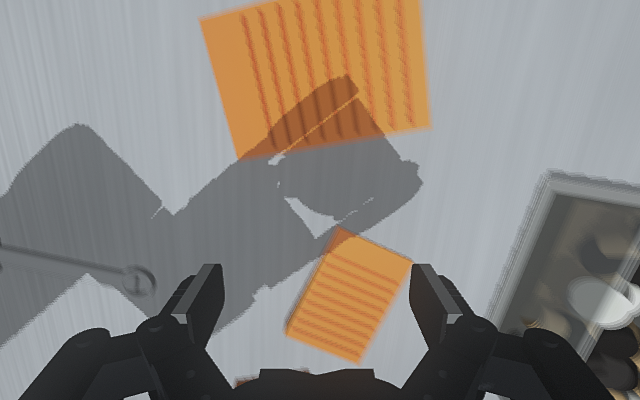

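The wrist view shows the large wedge at (320,80), with its near side from (240,158) to (430,127) ahead of the fingers. The medium look-alike is at (350,295), between and behind the fingertips. The way down is clear.

play_rows:
  rows:
    - [[0, 0, 0], [0, -2, 30], 0]
    - [[0, 0, 0], [0, 0, 30], 0]
    - [[0, 0, 0], [0, 0, 30], 0]
    - [[0, 0, 0], [0, 0, 20], 0]
    - [[0, 0, 0], [0, 0, 10], 0]
    - [[0, 0, 0], [0, 0, 5], 0]
    - [[0, 0, 0], [0, 0, 3], 0]
    - [[0, 0, 0], [0, 0, 2], 0]
    - [[0, 0, 0], [0, 0, 0], 0]

```text
t: 1.95
tcp_pos: [0.4528, -0.3393, 0.0021]
tool_rot: [0.999, 0.034, 0.001, 0.001]
force: [-0.1, -0.3, 0.1]
finger_gap: 1.001
gripper_force: 0.0
```

```bash
python3 - <<'E'
from h import *
c,im,d=pickle.load(open("pics/wrist1.pkl","rb")); P=cloud(c,d)
r,g,b=[im[:,:,i].astype(int) for i in range(3)]
m=((r>130)&(r>b+70)&(d>0)).astype(np.uint8); m[170:]=0;m[:,450:]=0
Q=P[m>0]; Q=Q[Q[:,2]<.05]
print(len(Q),Q.min(0),Q.max(0)); print(cv2.boxPoints(cv2.minAreaRect((Q[:,:2]*1000).astype(np.float32))).round())
E
```

```text
29266 [ 0.47850891 -0.41606665 -0.00309884] [ 0.59465549 -0.24619731  0.02787718]
[[ 477. -273.]
 [ 516. -417.]
 [ 619. -389.]
 [ 580. -245.]]
```

play_rows:
  rows:
    - [[0, 0, 0], [6, 0, 1.5], 0]
    - [[0, 0, 0], [7, 0, 1.5], 0]
    - [[0, 0, 0], [7, 0, 0], 0]
    - [[0, 0, 0], [7, 0, 0], 0]
    - [[0, 0, 0], [7, 0, 0], 0]
    - [[0, 0, 0], [7, 0, 0], 0]
    - [[0, 0, 0], [7, 0, 0], 0]
    - [[0, 0, 0], [7, 0, 0], 0]
    - [[0, 0, 0], [7, 0, 0], 0]
    - [[0, 0, 0], [6, 0, 0], 0]
    - [[0, 0, 0], [5, 0, 0], 0]
    - [[0, 0, 0], [3, 0, 0], 0]

```text
t: 2.95
tcp_pos: [0.5291, -0.3337, -0.0017]
tool_rot: [0.999, 0.034, 0.0, 0.0]
force: [-2.3, -0.6, 1.8]
finger_gap: 1.006
gripper_force: 1.1
```

```bash
cat >> h.py <<'E'
def wedge(fn):
    c,im,d=shot("scene",fn); P=cloud(c,d); r,g,b=[im[:,:,i].astype(int) for i in range(3)]
    X,Y,Z=P[...,0],P[...,1],P[...,2]
    m=((r>120)&(g<150)&(b<70)&(r>b+80)&(d>0)&(Z>0)&(Z<.05)&(X>.45)&(X<.72)&(Y>-.46)&(Y<.03)).astype(np.uint8)
    k,l,s,ce=cv2.connectedComponentsWithStats(m); i=1+s[1:,4].argmax(); Q=P[l==i]
    rc=cv2.minAreaRect((Q[:,:2]*1000).astype(np.float32)); B=cv2.boxPoints(rc)
    B=B[B[:,1].argsort()]; h=B[:2].mean(0); t=B[2:].mean(0)
    print("wedge n",len(Q),"heel",h.round(1),"tip",t.round(1),"dir",np.degrees(np.arctan2(*(t-h)[::-1])).round(2),"size",np.round(rc[1],1))
    return h,t
E
python3 - <<'E'
from h import *
togo([.5435,-.337,.0],3.9); wedge("s1")
E
```

```text
t 2.95 tcp [ 0.5291 -0.3337 -0.0017] F [-2.3 -0.6  1.8] turn [ 0. -0. -0.] shift [14.1  4.3 -1.7]
wedge n 1621 heel [ 601.8 -413. ] tip [ 586.6 -263.9] dir 95.81 size [108.5 149.9]
```

play_rows:
  rows:
    - [[0, 0, 0], [4, 0, 0], 0]
    - [[0, 0, 0], [4, 0, 0], 0]
    - [[0, 0, 0], [3, 0, 0], 0]
    - [[0, 0, 0], [2, 0, 0], 0]
    - [[0, 0, 0], [0, 0, 0], 0]
    - [[0, 0, 0], [-10, 0, 0], 0]
    - [[0, 0, 0], [-10, 0, 0], 0]
    - [[0, 0, 0], [0, 0, -25], 0]
    - [[0, 0, 0], [0, 0, -35], 0]
    - [[0, 0, 0], [0, 0, -40], 0]
    - [[0, 0, 0], [0, 0, 0], 0]

```text
t: 3.92
tcp_pos: [0.5236, -0.3373, 0.1053]
tool_rot: [0.999, 0.033, 0.005, 0.005]
force: [1.4, -0.1, 0.3]
finger_gap: 1.004
gripper_force: 0.0
```

```bash
python3 - <<'E'
from h import *
h,t=wedge("s2")
c,im,d=shot("wrist","w2"); P=cloud(c,d)
r,g,b=[im[:,:,i].astype(int) for i in range(3)]
m=((r>130)&(r>b+70)&(d>0)&(P[...,0]>.5)&(P[...,1]<-.2)&(P[...,1]>-.46)&(P[...,2]<.05))
Q=P[m]; rc=cv2.minAreaRect((Q[:,:2]*1000).astype(np.float32)); print(m.sum(),cv2.boxPoints(rc).round(),rc)
togo([.61,-.48,.12],93.9,0)
togo([.61,-.48,.12],93.9,-15)
togo([.61,-.48,.12],-86.1,15)
print(sense()["q"].round(2))
E
```

```text
wedge n 1642 heel [ 612.6 -412.2] tip [ 602.9 -262.9] dir 93.74 size [107.8 149.6]
38291 [[ 547. -264.]
 [ 552. -426.]
 [ 660. -423.]
 [ 655. -260.]] ((603.3660278320312, -343.3719482421875), (107.6910629272461, 162.73056030273438), 1.8540701866149902)
t 4.02 tcp [ 0.5211 -0.335   0.1004] F [ 0.1 -0.4 -0.4] turn [  0.2   0.  -90.1] shift [-150.7   78.8  -19.6]
t 4.02 tcp [ 0.5211 -0.335   0.1004] F [ 0.1 -0.4 -0.4] turn [-11.5 -11.8 -89.6] shift [-150.6   78.8   20.1]
t 4.02 tcp [ 0.5211 -0.335   0.1004] F [ 0.1 -0.4 -0.4] turn [-11.7  11.5  89.4] shift [150.6 -78.8  20.1]
[-0.75  0.7   1.56 -0.    0.88  0.75]
```

```bash
python3 - <<'E'
from h import *
s=sense();c=cam("wrist");print("cam in tool",R.from_quat(s["tool_rot"]).inv().apply(c["p"]-s["tcp_pos"]).round(3))
togo([.613,-.48,.12],93.9,20)
E
```

```text
cam in tool [ 0.081 -0.    -0.134]
t 4.02 tcp [ 0.5211 -0.335   0.1004] F [ 0.1 -0.4 -0.4] turn [ 16.   15.7 -89. ] shift [-135.1   81.8  -70. ]
```

play_rows:
  rows:
    - [[0, 0, -7], [0, 0, 0], 0]
    - [[0, 0, -7], [0, 0, 0], 0]
    - [[0, 0, -7], [0, 0, 0], 0]
    - [[0, 0, -7], [0, 0, 0], 0]
    - [[0, 0, -7], [0, 0, 0], 0]
    - [[0, 0, -7], [0, 0, 0], 0]
    - [[0, 0, -7], [0, 0, 0], 0]
    - [[0, 0, -7], [0, 0, 0], 0]
    - [[0, 0, -7], [0, 0, 0], 0]
    - [[0, 0, -7], [0, 0, 0], 0]
    - [[0, 0, -7], [0, 0, 0], 0]
    - [[0, 0, -7], [0, 0, 0], 0]

```text
t: 5.02
tcp_pos: [0.5194, -0.333, 0.0962]
tool_rot: [0.718, 0.696, -0.0, -0.002]
force: [1.2, -0.4, 0.1]
finger_gap: 0.999
gripper_force: 0.0
```

play_rows:
  rows:
    - [[0, 0, -6], [0, 0, 0], 0]
    - [[0, 0, 0], [-35, 15, 0], 0]
    - [[0, 0, 0], [-35, 15, 0], 0]
    - [[0, 0, 0], [-35, 15, 0], 0]
    - [[0, 0, 0], [-35, 15, 0], 0]
    - [[0, 6.25, 0], [0, 0, 0], 0]
    - [[0, 6.25, 0], [0, 0, 0], 0]
    - [[0, 6.25, 0], [0, 0, 0], 0]
    - [[0, 6.25, 0], [0, 0, 0], 0]
    - [[0, 0, 0], [0, 0, 0], 0]

```text
t: 5.85
tcp_pos: [0.5872, -0.4724, 0.0924]
tool_rot: [0.668, 0.711, 0.149, -0.161]
force: [-0.8, -0.3, -1.2]
finger_gap: 1.0
gripper_force: 0.0
```

```bash
python3 - <<'E'
from h import *
togo([.613,-.445,.03],93.9,25)
togo([.613,-.445,.004],93.9,25)
print(sense()["q"].round(2))
E
```

```text
t 5.85 tcp [ 0.5872 -0.4724  0.0924] F [-0.8 -0.3 -1.2] turn [-0.1 -0.4 -0.4] shift [-3.2 27.6 67.4]
t 5.85 tcp [ 0.5872 -0.4724  0.0924] F [-0.8 -0.3 -1.2] turn [-0.1 -0.4 -0.4] shift [-14.1  27.6  90.9]
[-0.92  1.01  0.88  0.24  1.63 -1.01]
```

play_rows:
  rows:
    - [[0, 0, 0], [0, 14, 0], 0]
    - [[0, 0, 0], [0, 13.5, 0], 0]
    - [[0, 0, 0], [-5, 0, 30], 0]
    - [[0, 0, 0], [-5, 0, 30], 0]
    - [[0, 0, 0], [-2, 0, 15], 0]
    - [[0, 0, 0], [-1, 0, 8], 0]
    - [[0, 0, 0], [-1, 0, 4], 0]
    - [[0, 0, 0], [0, 0, 0], 0]
    - [[0, 0, 0], [0, 0, 0], 0]

```text
t: 6.6
tcp_pos: [0.6167, -0.4444, 0.0145]
tool_rot: [0.667, 0.713, 0.148, -0.157]
force: [-0.2, -0.6, -0.0]
finger_gap: 1.002
gripper_force: 0.0
```

```bash
python3 - <<'E'
from h import *
togo([.613,-.43,.004],93.9,25)
wedge("s3")
togo([.584+.068*.1,-.1,.004],93.9,25)
E
```

```text
t 6.60 tcp [ 0.6167 -0.4444  0.0145] F [-0.2 -0.6 -0. ] turn [ 0.1  0.1 -0. ] shift [ 8.9 -2.8 15.7]
wedge n 1641 heel [ 613.1 -417.5] tip [ 600.7 -263.6] dir 94.58 size [108.4 154.4]
t 6.65 tcp [ 0.617  -0.4449  0.0151] F [-0.8  0.4 -0.3] turn [ 0.1  0.2 -0. ] shift [308.8  -2.7 156.2]
```

View pics/s3.png

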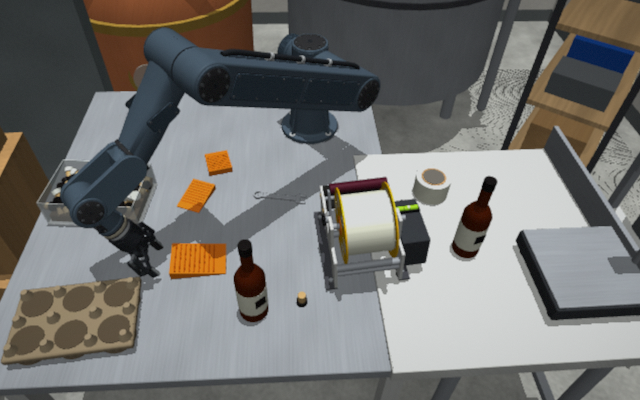

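The view shows the gripper at (143,258), just behind the wedge's heel at (172,260). The wedge points squarely at the labeller, with bottle_a and the stopper clear of the lane. I'll start the push.

play_rows:
  rows:
    - [[0, 0, 0], [-2, 0, 4.5], 0]
    - [[0, 0, 0], [-2, 0, 4.5], 0]
    - [[0, 0, 0], [5.4, -1, 2.5], 0]
    - [[0, 0, 0], [5.4, -1, 2.5], 0]
    - [[0, 0, 0], [5.4, -1, 2.5], 0]
    - [[0, 0, 0], [5.4, 0, 2.5], 0]
    - [[0, 0, 0], [7.2, 0, 3.4], 0]
    - [[0, 0, 0], [9, 0, 4.2], 0]
    - [[0, 0, 0], [9, 0, 4.2], 0]
    - [[0, 0, 0], [9, 0, 4.2], 0]
    - [[0, 0, 0], [7.2, 0, 3.4], 0]
    - [[0, 0, 0], [5.4, 0, 2.5], 0]

```text
t: 7.65
tcp_pos: [0.6083, -0.3669, 0.0039]
tool_rot: [0.666, 0.713, 0.148, -0.158]
force: [-0.5, -1.5, -0.1]
finger_gap: 0.997
gripper_force: 0.5
```

```bash
python3 - <<'E'
from h import *
wedge("s4")
togo([.584+.068*.15,-.15,.004],93.9,25)
E
```

```text
wedge n 1460 heel [ 610.1 -358.5] tip [ 600.4 -221.2] dir 94.01 size [107.1 137.6]
t 7.70 tcp [ 0.6082 -0.3658  0.0039] F [-0.9  0.9  0.9] turn [-0.1 -0.1  0. ] shift [196.    0.7  91.3]
```

play_rows:
  rows:
    - [[0, 0, 0], [5.4, 0, 2.5], 0]
    - [[0, 0, 0], [9, 0, 4.2], 0]
    - [[0, 0, 0], [10.9, 0, 5.1], 0]
    - [[0, 0, 0], [10.9, 0, 5.1], 0]
    - [[0, 0, 0], [10.9, 0, 5.1], 0]
    - [[0, 0, 0], [10.9, 0, 5.1], 0]
    - [[0, 0, 0], [10.9, 0, 5.1], 0]
    - [[0, 0, 0], [10.9, 0, 5.1], 0]
    - [[0, 0, 0], [10.9, 0, 5.1], 0]
    - [[0, 0, 0], [10.9, 0, 5.1], 0]
    - [[0, 0, 0], [9, 0, 4.2], 0]
    - [[0, 0, 0], [5.4, 0, 2.5], 0]

```text
t: 8.7
tcp_pos: [0.5993, -0.2388, 0.0036]
tool_rot: [0.666, 0.713, 0.148, -0.159]
force: [-0.8, -0.1, 0.6]
finger_gap: 1.0
gripper_force: 0.5
```

```bash
python3 - <<'E'
from h import *
wedge("s5")
togo([.584+.068*.15,-.15,.004],93.9,25)
E
```

```text
wedge n 1110 heel [ 599.9 -231.9] tip [590.1 -82.6] dir 93.76 size [108.2 149.6]
t 8.75 tcp [ 0.5991 -0.2378  0.0036] F [-1.2  1.  -0.8] turn [-0.1 -0.1  0. ] shift [79.9  1.1 36.8]
```

View pics/s5.png

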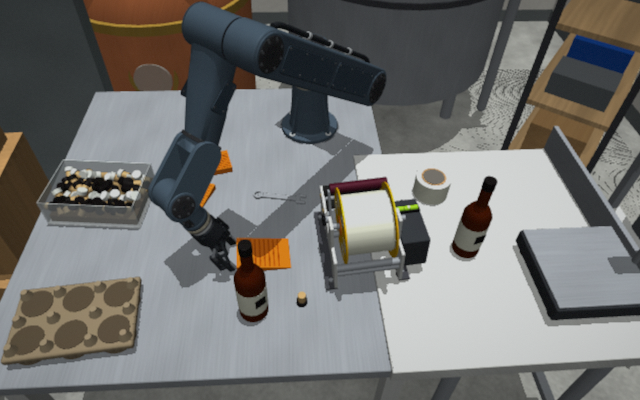

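The wedge at (263,253) points squarely at the middle of the rail, clear of bottle_a at (252,290).

play_rows:
  rows:
    - [[0, 0, 0], [5.4, 0, 2.5], 0]
    - [[0, 0, 0], [9, 0, 4.2], 0]
    - [[0, 0, 0], [9, 0, 4.2], 0]
    - [[0, 0, 0], [9, 0, 4.2], 0]
    - [[0, 0, 0], [9, 0, 4.2], 0]
    - [[0, 0, 0], [9, 0, 4.2], 0]
    - [[0, 0, 0], [9, 0, 4.2], 0]
    - [[0, 0, 0], [9, 0, 4.2], 0]
    - [[0, 0, 0], [5.4, 0, 2.5], 0]
    - [[0, 0, 0], [3.6, 0, 1.7], 0]
    - [[0, 0, 0], [2.7, 0, 1.3], 0]
    - [[0, 0, 0], [1.8, 0, 0.8], 0]

```text
t: 9.75
tcp_pos: [0.5937, -0.1504, 0.0036]
tool_rot: [0.667, 0.713, 0.148, -0.158]
force: [0.9, -0.6, 0.1]
finger_gap: 1.0
gripper_force: 0.4
```

```bash
cat >> h.py <<'E'
def vial(fn="v"):
    # tilt of the drive box/roll: use side camera crop, enlarged
    c,im,d=shot("scene",fn); return im
E
python3 - <<'E'
from h import *
wedge("s6")
togo([.584+.068*.06,-.06,.004],93.9,25)
E
```

```text
wedge n 1498 heel [ 596.  -141.4] tip [585.3   6.3] dir 94.14 size [107.8 148.1]
t 9.80 tcp [ 0.5936 -0.1502  0.0036] F [-0.1  0.3  0.1] turn [ 0. -0. -0.] shift [82.   0.6 37.8]
```

play_rows:
  rows:
    - [[0, 0, 0], [1.8, 0, 0.85], 0]
    - [[0, 0, 0], [1.8, 0, 0.85], 0]
    - [[0, 0, 0], [1.8, 0, 0.85], 0]
    - [[0, 0, 0], [1.8, 0, 0.85], 0]
    - [[0, 0, 0], [1.8, 0, 0.85], 0]
    - [[0, 0, 0], [1.8, 0, 0.85], 0]
    - [[0, 0, 0], [1.8, 0, 0.85], 0]
    - [[0, 0, 0], [1.8, 0, 0.85], 0]
    - [[0, 0, 0], [1.8, 0, 0.85], 0]
    - [[0, 0, 0], [1.8, 0, 0.85], 0]
    - [[0, 0, 0], [1.8, 0, 0.85], 0]
    - [[0, 0, 0], [1.8, 0, 0.85], 0]

```text
t: 10.8
tcp_pos: [0.5919, -0.1265, 0.0034]
tool_rot: [0.667, 0.713, 0.148, -0.158]
force: [0.3, -1.5, 0.4]
finger_gap: 0.998
gripper_force: 0.5
```

play_rows:
  rows:
    - [[0, 0, 0], [1.8, 0, 0.85], 0]
    - [[0, 0, 0], [1.8, 0, 0.85], 0]
    - [[0, 0, 0], [1.8, 0, 0.85], 0]
    - [[0, 0, 0], [1.8, 0, 0.85], 0]
    - [[0, 0, 0], [1.8, 0, 0.85], 0]
    - [[0, 0, 0], [1.8, 0, 0.85], 0]
    - [[0, 0, 0], [1.8, 0, 0.85], 0]
    - [[0, 0, 0], [1.8, 0, 0.85], 0]
    - [[0, 0, 0], [1.8, 0, 0.85], 0]
    - [[0, 0, 0], [1.8, 0, 0.85], 0]

```text
t: 11.63
tcp_pos: [0.5926, -0.1109, 0.0035]
tool_rot: [0.667, 0.714, 0.147, -0.154]
force: [0.3, -10.5, 1.5]
finger_gap: 0.996
gripper_force: 4.7
```

```bash
cat >> h.py <<'E'
def lab(fn):
    c,im,d=pickle.load(open(f"pics/{fn}.pkl","rb")); P=cloud(c,d); X,Y,Z=P[...,0],P[...,1],P[...,2]
    hs=cv2.cvtColor(im,cv2.COLOR_RGB2HSV); out=[]
    # yellow flange outer (right, +y) / left disc, box top, white roll
    ye=(d>0)&(hs[...,0]>18)&(hs[...,0]<32)&(hs[...,1]>150)&(Z>.08)&(Z<.3)&(X>.4)&(X<.75)
    for nm,m in dict(discL=ye&(Y<.10),discR=ye&(Y>.10),box=(d>0)&(im.max(2)<75)&(Z>.13)&(Z<.18)&(X>.45)&(X<.72)&(Y>.2)&(Y<.3),).items():
        Q=P[m]; 
        if len(Q)<30: print(nm,len(Q)); continue
        for _ in range(3):
            ce=np.median(Q,0) if _==0 else Q.mean(0); n=np.linalg.svd(Q-Q.mean(0),full_matrices=False)[2][2]; r=(Q-Q.mean(0))@n; Q=Q[abs(r)<2.5*r.std()]
        if nm=="box": n=n*np.sign(n[2]); a=np.degrees(np.arcsin(n@np.array([-.068,.998,0]))); 
        else: n=n*np.sign(n[1]); a=np.degrees(np.arcsin(n[2]))
        print(fn,nm,len(Q),Q.mean(0).round(4),"tilt",a.round(2),"rms",r.std().round(4))
E
python3 - <<'E'
from h import *
wedge("s7")
togo([.584+.068*.06,-.06,.004],93.9,25)
for f in("scene0","s2","s5","s6","s7"): lab(f)
E
```

```text
wedge n 1128 heel [ 592.8 -102.4] tip [587.8   7.7] dir 92.62 size [109.4 110.2]
t 11.68 tcp [ 0.5926 -0.1104  0.0035] F [ 1.1 -9.   0.8] turn [0.3 0.4 0. ] shift [46.  -1.  20.9]
scene0 discL 277 [0.6648 0.0529 0.2074] tilt 3.31 rms 0.0004
scene0 discR 252 [0.6738 0.1767 0.234 ] tilt 3.1 rms 0.0008
scene0 box 813 [0.6228 0.2496 0.1464] tilt -3.24 rms 0.0027
s2 discL 269 [0.6633 0.0527 0.2079] tilt 3.35 rms 0.0004
s2 discR 251 [0.6735 0.1767 0.2335] tilt 3.13 rms 0.0008
s2 box 790 [0.6225 0.2494 0.1465] tilt -2.97 rms 0.0025
s5 discL 272 [0.6642 0.0529 0.2069] tilt 3.31 rms 0.0004
s5 discR 248 [0.673  0.1766 0.234 ] tilt 3.17 rms 0.0008
s5 box 790 [0.6226 0.2495 0.1463] tilt -3.68 rms 0.0025
s6 discL 282 [0.6647 0.0528 0.2083] tilt 3.3 rms 0.0004
s6 discR 255 [0.674  0.1767 0.2335] tilt 3.11 rms 0.0009
s6 box 782 [0.6229 0.2495 0.1464] tilt -3.51 rms 0.0024
s7 discL 295 [0.662  0.0547 0.2075] tilt 2.71 rms 0.0004
s7 discR 255 [0.6725 0.1789 0.2334] tilt 2.67 rms 0.0008
s7 box 778 [0.6227 0.2509 0.1463] tilt -2.61 rms 0.0024
```

play_rows:
  rows:
    - [[0, 0, 0], [1.8, 0, 0.85], 0]
    - [[0, 0, 0], [1.8, 0, 0.85], 0]
    - [[0, 0, 0], [1.8, 0, 0.85], 0]
    - [[0, 0, 0], [1.8, 0, 0.85], 0]
    - [[0, 0, 0], [1.8, 0, 0.85], 0]
    - [[0, 0, 0], [1.8, 0, 0.85], 0]
    - [[0, 0, 0], [1.8, 0, 0.85], 0]
    - [[0, 0, 0], [1.8, 0, 0.85], 0]
    - [[0, 0, 0], [1.8, 0, 0.85], 0]
    - [[0, 0, 0], [1.8, 0, 0.85], 0]
    - [[0, 0, 0], [1.8, 0, 0.85], 0]
    - [[0, 0, 0], [1.8, 0, 0.85], 0]

```text
t: 12.68
tcp_pos: [0.5912, -0.0868, 0.0034]
tool_rot: [0.667, 0.714, 0.147, -0.154]
force: [0.8, -9.4, 1.7]
finger_gap: 1.005
gripper_force: 4.6
```

```bash
python3 - <<'E'
from h import *
wedge("s8")
togo([.584+.068*.06,-.06,.004],93.9,25)
lab("s8")
for f in("scene0",):
    c,im,d=pickle.load(open(f"pics/{f}.pkl","rb")); P=cloud(c,d); X,Y,Z=P[...,0],P[...,1],P[...,2]
    m=(d>0)&(abs(Z)<.006)&(X>.4)&(X<.95)&(Y>-.6)&(Y<-.03); Q=P[m]; n=np.linalg.svd(Q-Q.mean(0),full_matrices=False)[2][2]; n*=np.sign(n[2]); print("bench normal deg",np.degrees(n[:2]),Q.mean(0))
E
```

```text
wedge n 866 heel [592.8 -78.4] tip [587.8   7.1] dir 93.33 size [104.8  85.7]
t 12.73 tcp [ 0.5911 -0.0863  0.0034] F [ 0.9 -8.2  1.5] turn [0.3 0.4 0. ] shift [24.2 -1.2 10.6]
s8 discL 349 [0.6628 0.0587 0.2081] tilt 1.67 rms 0.0004
s8 discR 265 [0.6709 0.1829 0.2342] tilt 1.54 rms 0.0007
s8 box 754 [0.6233 0.2538 0.1454] tilt -1.89 rms 0.0024
bench normal deg [ 0.05353889 -0.02327992] [ 7.22551105e-01 -2.96463086e-01  5.41454378e-05]
```

View pics/s8.png

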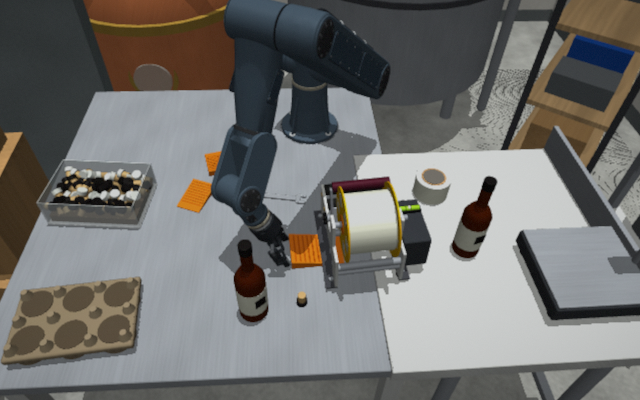

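The picture shows the wedge at (305,251), partly under the low rail, and the hand clear of the machine. Flange tilt has fallen from 3.2° to 1.6°, so I'll keep pushing.

play_rows:
  rows:
    - [[0, 0, 0], [1.8, 0, 0.85], 0]
    - [[0, 0, 0], [1.8, 0, 0.85], 0]
    - [[0, 0, 0], [1.8, 0, 0.85], 0]
    - [[0, 0, 0], [1.8, 0, 0.85], 0]
    - [[0, 0, 0], [1.8, 0, 0.85], 0]
    - [[0, 0, 0], [1.8, 0, 0.85], 0]
    - [[0, 0, 0], [1.8, 0, 0.85], 0]
    - [[0, 0, 0], [1.8, 0, 0.85], 0]
    - [[0, 0, 0], [1.8, 0, 0.85], 0]
    - [[0, 0, 0], [1.8, 0, 0.85], 0]
    - [[0, 0, 0], [1.8, 0, 0.85], 0]
    - [[0, 0, 0], [1.8, 0, 0.85], 0]

```text
t: 13.73
tcp_pos: [0.5896, -0.0628, 0.0033]
tool_rot: [0.667, 0.714, 0.147, -0.154]
force: [0.2, -10.1, 2.1]
finger_gap: 0.994
gripper_force: 4.6
```

```bash
python3 - <<'E'
from h import *
wedge("s9")
togo([.584+.068*.05,-.05,.004],93.9,25)
lab("s9")
E
```

```text
wedge n 616 heel [588.7 -54.2] tip [585.6   7.2] dir 92.92 size [107.4  61.4]
t 13.78 tcp [ 0.5895 -0.0623  0.0034] F [ 1.6 -8.   1.7] turn [0.3 0.4 0. ] shift [11.5 -1.3  4.7]
s9 discL 405 [0.6596 0.0623 0.209 ] tilt 0.56 rms 0.0005
s9 discR 294 [0.6724 0.1874 0.2326] tilt 0.46 rms 0.0009
s9 box 734 [0.6234 0.257  0.1444] tilt -0.62 rms 0.0024
```

play_rows:
  rows:
    - [[0, 0, 0], [1.7, 0, 0.8], 0]
    - [[0, 0, 0], [1.7, 0, 0.8], 0]
    - [[0, 0, 0], [1.7, 0, 0.8], 0]
    - [[0, 0, 0], [1.7, 0, 0.8], 0]
    - [[0, 0, 0], [1.7, 0, 0.8], 0]
    - [[0, 0, 0], [1.7, 0, 0.8], 0]
    - [[0, 0, 0], [0, 0, 0], 0]

```text
t: 14.37
tcp_pos: [0.5889, -0.0512, 0.0033]
tool_rot: [0.667, 0.714, 0.147, -0.154]
force: [0.6, -8.9, 2.0]
finger_gap: 1.004
gripper_force: 4.1
```

```bash
python3 - <<'E'
from h import *
for i in range(3): shot("scene",f"sa{i}"); lab(f"sa{i}")
togo([.584+.068*.05,-.05,.004],93.9,25)
E
```

```text
sa0 discL 432 [0.6598 0.0641 0.2093] tilt 0.01 rms 0.0005
sa0 discR 279 [0.6722 0.1893 0.2327] tilt 0.05 rms 0.0007
sa0 box 735 [0.6238 0.2583 0.1441] tilt -0.1 rms 0.0025
sa1 discL 442 [0.6603 0.0641 0.2089] tilt 0.01 rms 0.0005
sa1 discR 274 [0.6724 0.1893 0.2319] tilt -0.01 rms 0.0007
sa1 box 715 [0.6242 0.2584 0.1443] tilt -0.21 rms 0.0024
sa2 discL 432 [0.6593 0.064  0.209 ] tilt 0.02 rms 0.0005
sa2 discR 283 [0.6727 0.1894 0.2323] tilt -0.01 rms 0.0009
sa2 box 719 [0.6242 0.2586 0.1441] tilt 0.5 rms 0.0024
t 14.52 tcp [ 0.5889 -0.0512  0.0033] F [ 1.4 -7.4  2.4] turn [0.3 0.4 0. ] shift [ 1.4 -1.4 -0.1]
```

The machine is level by both flanges. I'll back straight off, then check.

play_rows:
  rows:
    - [[0, 0, 0], [-3.6, 0, -1.7], 0]
    - [[0, 0, 0], [-9, 0, -4.2], 0]
    - [[0, 0, 0], [-13.5, 0, -6.3], 0]
    - [[0, 0, 0], [-13.5, 0, -6.3], 0]
    - [[0, 0, 0], [-13.5, 0, -6.3], 0]
    - [[0, 0, 0], [-13.5, 0, -6.3], 0]
    - [[0, 0, 0], [-9, 0, -4.2], 0]
    - [[0, 0, 0], [0, 0, -20], 0]
    - [[0, 0, 0], [0, 0, -30], 0]
    - [[0, 0, 0], [0, 0, -20], 0]
    - [[0, 0, 0], [0, 0, 0], 0]
    - [[0, 0, 0], [0, 0, 0], 0]

```text
t: 15.52
tcp_pos: [0.5949, -0.1623, 0.0675]
tool_rot: [0.667, 0.713, 0.148, -0.157]
force: [-0.8, -0.5, 0.2]
finger_gap: 1.001
gripper_force: 0.0
```

```bash
python3 - <<'E'
from h import *
wedge("sb"); lab("sb"); togo([.6,-.1,.1],93.9,25)
im=cv2.imread("pics/sb.png")
a=cv2.resize(im[180:300,260:440],None,fx=4,fy=4,interpolation=cv2.INTER_CUBIC); cv2.imwrite("pics/sbc.png",a)
E
```

```text
wedge n 513 heel [589.2 -42.2] tip [586.    6.9] dir 93.66 size [106.6  49.2]
sb discL 431 [0.6605 0.0642 0.2094] tilt -0.01 rms 0.0005
sb discR 275 [0.672  0.1893 0.2332] tilt -0.03 rms 0.0007
sb box 716 [0.6236 0.2585 0.1442] tilt 0.31 rms 0.0023
t 15.57 tcp [ 0.5939 -0.1611  0.0664] F [-0.3  1.1 -0.3] turn [ 0.  -0.  -0.1] shift [69.1 10.3 -4.8]
```

View pics/sbc.png

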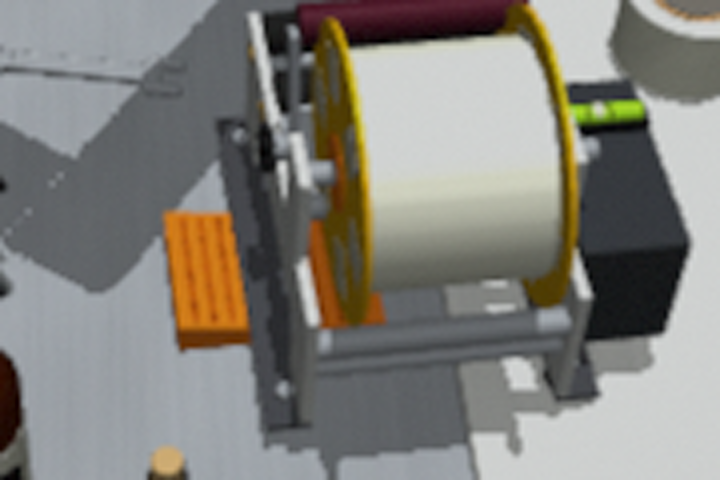

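The wedge sits square at mid-rail, at (205,280) in the crop. The vial bubble at (600,112) is between its marks, and the tilt stays at 0.0° with the hand away. I'm handing in.

```bash
python3 -c "
from station import *
print(sign_off())"
```

```text
the job is handed in; nothing more can be done
None
```

The job is handed in: the labeller measures level to within about 0.1°, the large orange wedge sits square under the middle of the low rail about 100 mm in, and the hand is clear of everything.

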